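# Snap the end caps into the carrier and shut it

## Robot

A 7-joint arm with a two-finger parallel gripper is mounted at the origin on the work surface; the furniture and walls round the work are solid. World frame = base frame: x ahead of the robot, y to its left, z up, the work surface at z = 0. Lengths are in m, angles in rad, forces in N, time in s.
With the tool pointing down it reaches from about 0.35 to 0.9 m from the base axis. Payload 8.1 kg.
Tool frame: the origin (TCP) lies on the mounting face of the last link; the fingertips stand 178 mm ahead of it and the grasp point (between the pads) lies 159 mm ahead of it; z points along the fingers, y is the line along which they close (so a half turn about z gives the same grasp; the last joint's range is limited). The gripper opens to 92 mm and grips with 3 to 60 N. Pads are 19 mm wide; open, the fingers measure 130 mm over their backs; the gripper's body (75 mm by 190 mm) begins 47 mm behind the grasp point.
Start: joints at [1.077, 0.434, 0.025, 1.573, -0.012, 1.134, -0.075], TCP at [0.238, -0.578, 0.405] pointing down, gripper open.
Joint ranges: [-2.62, 2.62], [-0.44, 2.09], [-1.27, 1.32], [0.08, 2.57], [-1.32, 4.46], [0.12, 2], [-2.74, 2.74]. Speed limits (rad/s): [2.22, 2.22, 3.01, 3.01, 3.14, 3.14, 3.14].

## Interface

Orientations are given as a 3x3 rotation matrix whose columns are the frame's x, y, z axes.
In Python, from station import telemetry, read_camera, robot gives the robot as it stands. The module is installed in compiled form; this text tells all that it offers.
- The arm moves only by the shell command python3 -m jog 'ROWS' [OPENING] [FORCE]. ROWS is text: rows parted by semicolons, each of 4 numbers parted by spaces: the shift along the tool's x, y, z scaled (see below), then the turn about the tool's z scaled (see below). A call has exactly 8 rows; each row shifts and turns the commanded pose from where the row before left it, along the tool's axes as they then stand; what a row does not reach is not made up. The controller multiplies each number of a shift by 0.025 m and each number of a turn by 0.15 rad. A row lasts 1/8 s, in which the tool goes at most 62.5 mm and 10.7 degrees, less where a joint would pass 70% of its speed; a pose out of reach is approached as far as the arm can. A call with a number of a shift or a turn outside -1 to 1 is refused whole. A call with a gripper value outside its range is refused whole. OPENING is the closure, from 0 (fully open) to 1 (shut), set as the call begins (- or left out, the last holds). The fingers move at their own pace and stop on an object; FORCE is the grip in N (left out, the last holds). Time passes only in rows, so rows that do not move let the fingers close, or fill a call up. It gives the time, the measured TCP pose, the force, the opening and the grip force at its end, in the units of the state.
- telemetry.sense(): the state, without advancing time (a new reading comes with each control period).
- read_camera(name): name is "scene" or "top" or "wrist"; returns a dict with "color" (420x560x3 uint8, red, green, blue), "depth" (420x560 float32, m along the optical axis (not along the pixel's ray), 0 where there is no reading), "fx", "fy", "cx", "cy" (pixels), "T" (4x4, takes a point from camera to world coordinates); the wrist camera has in their place "tool_from_camera" (4x4, takes a point from camera to tool coordinates, whose origin is the TCP and whose axes are the flange's). Camera axes: x right, y up, looking along -z (the intrinsics and any distortion apply to the point x, -y, -z); pixel columns grow to the right and rows downward; lengths in m; the calibration is good to about 2 mm. A picture is of the moment at which its call begins: read the wrist's pose just before it.
- robot.finish_job(): hands the job in; it is judged then, once.
The state is a dict: "time": time; "q": joint angles; "qvel": joint speeds; "effort": joint torques, N m; "tool_pos": TCP position; "tcp_rot": TCP orientation; "wrist_force": force on the tool from outside, world axes, zero at the start; "ft_torque": the same for the moment, N m; "width": finger opening in m; "gripper_force": force on a finger pad.
Only numpy, scipy, OpenCV 4.12 (cv2) and the standard library are available. Lean on these libraries where they do the work, as an engineer would, in place of code of your own. Each camera call takes 0.05 s, during which the arm holds its last target. There are 200 camera calls.

## Task

Pack this order's end caps: set every white cap lying on the cork mat, knob up, in a pocket of its own in the grey carrier (any pockets), without pushing it down by hand, and with the cover still open press each one fully home with the seating tool until its catches click over it. Stand the tool upright back on its round mat and close up the carrier: swing its cover over and press it down until it snaps shut. Leave the other things on the bench alone.

Things in the scene. Friction and masses are not known exactly. Their poses are not given: they have to be found in the camera images.
- carrier: Fixed grey shipping carrier, 138 mm (x) by 246 mm (y). Origin: centre of underside; x points to the hinge side, away from the robot, z up. Three square pockets in a row along y, open on top, 66 x 66 mm inside, 78 mm apart, centres at x = -24 mm. Walls 12 mm thick, straight to 35 mm, then 45 degree ridges to 41 mm that funnel a cap in. Behind: a low ledge, hinge brackets 65 mm high.
- cover (a joint): Angle of the hinged cover, rad: 0 shut (level), positive open; starts at 1.95 to 2.1, leaning back past upright (stop 2.15). Plate 5 mm thick, 246 mm wide, 6 to 136 mm from the hinge axis; shut, its underside is 60 mm above the bench and clears caps that are home. Open, its top is 200 mm above the bench. Stiff hinge (0.2 N m), stays where left. At about 0.08 it meets a catch; 7 to 10 N on its pad snaps it to 0: holds.
- cover_hinge (a point): Middle of the cover's hinge axis, 60 mm above the bench, 64 mm behind the carrier's origin (carrier x); the axis runs along the carrier's y. In the middle of the cover's free edge a 44 mm wide tongue stands 36 mm out from the inner face, 137 to 146 mm from this axis; it hooks the catch on the front wall.
- cover_pad (a point): Centre of the outer face of the thin black rubber pad (26 x 60 mm) on the cover's outer side (upper when shut), near the free edge: 122 mm from the hinge axis, 8.5 mm out from the cover's inner face; 68 mm above the bench when shut. Its z is the cover's outward normal, its -x points from hinge to free edge.
- pocket1 (a point): Centre of the floor of the right-hand pocket (carrier -y), 6 mm above the bench; axes as the carrier's. Steel catches in its front and back walls jut in 5 mm, tips 20 mm above the bench, ramps above: a cap set in square comes to rest on the ramps, underside about 26 mm above the bench. About 15 N down (11 to 19) drives it past; they click over its flange and it ends at 6 mm, held for good.
- pocket2 (a point): The same for the middle pocket.
- pocket3 (a point): The same for the left-hand pocket (carrier +y).
- cap1: White square snap-in end cap, knob up; 2 or 3 are present, all alike. Origin: centre of underside, z up. From the bottom: flange 62 x 62 mm, 10 mm high; body 50 x 50 mm up to 26 mm; square grip knob 20 x 20 mm from 26 to 46 mm, sides parallel to the flange. 100 to 145 g. Quarter turns are equal.
- cap2: As cap1.
- cap3: As cap1.
- seater: Seating tool, upright, 280 to 420 g. Origin: centre of underside, z up. Steel cup, mouth down, radius 26 mm outside and 19 mm inside, 24 mm deep: goes over a cap's knob and bears on its flat top. Above it a shoulder disc, radius 30 mm, from 24 to 32 mm, on which gripping fingers can bear down; then a black round handle 26 mm across, from 32 to 82 mm.
- tool_mat: Fixed round black rubber mat, 110 mm across, 4 mm thick, the tool's place, at one side of the carrier. Origin: centre of its underside.
- cap_mat: Fixed square cork mat, 180 mm, 4 mm thick, on the other side of the carrier, where the caps lie at the start. Origin: centre of its underside.
- carton: Bystander, to be left alone: blue-sided white carton, 61 x 90 x 46 mm. Origin at the centre of its underside.
- jar: Bystander, to be left alone: tub with a green screw lid, 66 mm across, 70 mm high. Origin at the centre of its underside.
There are look-alikes about, which are no part of the job. Leave any pink or purple look-alike of the cap3 alone.

How it is judged:
On the way:
1. every cap is home in a pocket of its own while the cover is still open ((horizontal distance between cap1 and pocket1 below 0.005 m or horizontal distance between cap1 and pocket2 below 0.005 m or horizontal distance between cap1 and pocket3 below 0.005 m) and z of each of cap1, cap2, cap3 in the frame of carrier below 0.009 m and angle between each of cap1, cap2, cap3's own z axis and vertical below 0.06 rad and (horizontal distance between cap2 and pocket1 below 0.005 m or horizontal distance between cap2 and pocket2 below 0.005 m or horizontal distance between cap2 and pocket3 below 0.005 m) and (horizontal distance between cap3 and pocket1 below 0.005 m or horizontal distance between cap3 and pocket2 below 0.005 m or horizontal distance between cap3 and pocket3 below 0.005 m) and value of joint cover above 0.5 rad), for 0.2 s.
At the end, for the whole second after the job is handed in: every cap present is in a pocket (within 5 mm of its centre, level, underside less than 9 mm above the bench) and at rest; the cover is shut (under 0.03 rad); the seating tool stands upright on its mat, within 40 mm of the mat's centre, at rest ((horizontal distance between cap1 and pocket1 below 0.005 m or horizontal distance between cap1 and pocket2 below 0.005 m or horizontal distance between cap1 and pocket3 below 0.005 m) and z of each of cap1, cap2, cap3 in the frame of carrier below 0.009 m and angle between each of cap1, cap2, cap3's own z axis and vertical below 0.06 rad and (horizontal distance between cap2 and pocket1 below 0.005 m or horizontal distance between cap2 and pocket2 below 0.005 m or horizontal distance between cap2 and pocket3 below 0.005 m) and (horizontal distance between cap3 and pocket1 below 0.005 m or horizontal distance between cap3 and pocket2 below 0.005 m or horizontal distance between cap3 and pocket3 below 0.005 m) and linear speed of each of cap1, cap2, cap3, seater below 0.02 m/s and value of joint cover below 0.03 rad and horizontal distance between seater and tool_mat below 0.04 m and angle between seater's own z axis and vertical below 0.08 rad and z of seater in the frame of tool_mat below 0.008 m); the robot touches nothing.
It fails at once if cap1 is pushed past the spring catches with the fingers instead of the seating tool ((horizontal distance between cap1 and pocket1 below 0.012 m or horizontal distance between cap1 and pocket2 below 0.012 m or horizontal distance between cap1 and pocket3 below 0.012 m) and z of cap1 in the frame of carrier below 0.017 m and contact force between the fingers and cap1 above 1 N).
It fails at once if cap2 is pushed past the spring catches with the fingers instead of the seating tool ((horizontal distance between cap2 and pocket1 below 0.012 m or horizontal distance between cap2 and pocket2 below 0.012 m or horizontal distance between cap2 and pocket3 below 0.012 m) and z of cap2 in the frame of carrier below 0.017 m and contact force between the fingers and cap2 above 1 N).
It fails at once if cap3 is pushed past the spring catches with the fingers instead of the seating tool ((horizontal distance between cap3 and pocket1 below 0.012 m or horizontal distance between cap3 and pocket2 below 0.012 m or horizontal distance between cap3 and pocket3 below 0.012 m) and z of cap3 in the frame of carrier below 0.017 m and contact force between the fingers and cap3 above 1 N).
It fails at once if a bystander (carton, jar) is moved more than 30 mm or tipped (distance of any of carton, jar from where it was at the start of the episode above 0.03 m or angle between any of carton, jar's own z axis and vertical above 0.3 rad).
Of cap1, cap2, cap3 only 2 to 3 are there at a start; the rules pass over those that are not, and their reading is None.
At some moment in a run one of cap1, cap2, cap3, seater may be knocked a few centimetres aside while the robot is not near it.
It also fails if it takes over 210 s, if anything falls off the work surface, if the arm or the gripper's body presses on something with over 40 N, if the wrist force passes 120 N, or if a joint passes its speed limit or range.

## Working session

There is one attempt and no reset: what is moved stays moved. The work goes in short steps, Python scripts to look and compute and a shell command to move; the robot and the scene stay as the last step left them, time stands still between calls to the robot, and variables do not carry over. Pictures are saved under pics/ and viewed, at most 14 in all, crops included, and the job is handed in when it is done.

```bash
mkdir -p pics; cat > h.py <<'E'
import numpy as np, cv2
from station import telemetry, read_camera, robot
def snap(n,f=None):
    s=telemetry.sense(); c=read_camera(n)
    if n=="wrist":
        T=np.eye(4);T[:3,:3]=np.array(s["tcp_rot"]);T[:3,3]=s["tool_pos"];c["T"]=T@np.array(c["tool_from_camera"])
    c["T"]=np.array(c["T"])
    if f: cv2.imwrite("pics/"+f+".png",c["color"][:,:,::-1])
    return c
def cloud(c):
    h,w=c["depth"].shape;u,v=np.meshgrid(np.arange(w),np.arange(h));d=c["depth"]
    P=np.stack([(u-c["cx"])/c["fx"]*d,-(v-c["cy"])/c["fy"]*d,-d],-1)
    return P@c["T"][:3,:3].T+c["T"][:3,3]
def ray(c,u,v,z):
    d=np.array([(u-c["cx"])/c["fx"],-(v-c["cy"])/c["fy"],-1.]);d=c["T"][:3,:3]@d;o=c["T"][:3,3]
    return o+d*(z-o[2])/d[2]
def st():
    s=telemetry.sense();R=np.array(s["tcp_rot"])
    print("t",round(s["time"],2),"p",np.round(s["tool_pos"],4),"x",np.round(R[:,0],3),"y",np.round(R[:,1],3),"z",np.round(R[:,2],3),"F",np.round(s["wrist_force"],1),"w",round(s["width"],4),"gf",round(s["gripper_force"],1))
    return s
E
python3 - <<'E'
from h import *
s=st();print(np.round(s["q"],3))
for n in("top","scene"):
    c=snap(n,n+"0");print(n,{k:(v if not hasattr(v,'shape') or v.size<20 else v.shape) for k,v in c.items()})
    np.savez("/tmp/"+n+"0.npz",**c)
E
```

```text
t 0.0 p [ 0.238  -0.5777  0.4039] x [ 0.925  0.381 -0.   ] y [ 0.381 -0.925 -0.002] z [-0.001  0.001 -1.   ] F [-0.2 -0.2 -0. ] w 0.0918 gf 0.0
[ 1.077  0.435  0.025  1.574 -0.012  1.134 -0.075]
top {'color': (420, 560, 3), 'depth': (420, 560), 'fx': 542.1552070432092, 'fy': 542.1552070432092, 'cx': 276.646123120149, 'cy': 206.70591160543032, 'T': array([[ 0.01980715,  0.98224475, -0.18655543,  0.03795767],
       [-0.99969809,  0.01674362, -0.01798301, -0.11508399],
       [-0.01454011,  0.18685529,  0.98227984,  1.88345805],
       [ 0.        ,  0.        ,  0.        ,  1.        ]])}
scene {'color': (420, 560, 3), 'depth': (420, 560), 'fx': 435.9313938586675, 'fy': 435.9313938586675, 'cx': 280.2765118333182, 'cy': 213.52312645857936, 'T': array([[ 0.44832799, -0.69378519,  0.563617  ,  1.26846908],
       [ 0.89375607,  0.33790194, -0.29499554, -0.55924588],
       [ 0.01421626,  0.63599087,  0.77156562,  1.26943426],
       [ 0.        ,  0.        ,  0.        ,  1.        ]])}
```

View pics/top0.png

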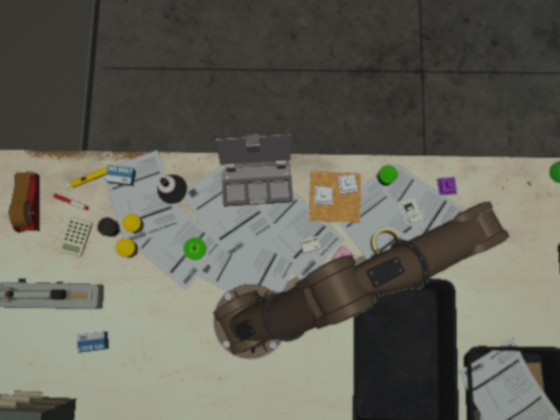

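View pics/scene0.png

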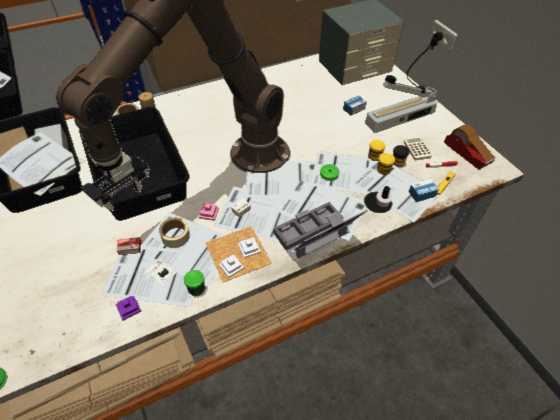

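The top view shows the open carrier at (257,185), and the cork mat at (335,196) with two white caps at (324,195) and (347,183). The tool stands on its mat at (172,186). The green jar at (387,174) is close to the cork mat, and there are off-mat look-alikes at (310,243), (410,211), (447,185) and (342,255).

```bash
python3 - <<'E'
from h import *
c=dict(np.load("/tmp/top0.npz"))
for n,u,v,z in [("capA",324,194,.05),("capB",348,183,.05),("corkTL",311,171,.004),("corkTR",361,172,.004),("corkBL",309,220,.004),("corkBR",360,223,.004),("carTL",223,178,.041),("carTR",290,177,.041),("carBL",224,205,.041),("carBR",292,203,.041),("jar",388,174,.07),("tool",166,183,.086),("toolmat",173,189,.004),("decoy",310,243,.05),("carton?",120,175,.046),("coverTL",218,138,.2),("coverTR",291,135,.2)]:
    print(n,np.round(ray(c,u,v,z),3))
E
```

```text
capA [ 0.434 -0.244  0.05 ]
capB [ 0.474 -0.327  0.05 ]
corkTL [ 0.527 -0.201  0.004]
corkTR [ 0.526 -0.379  0.004]
corkBL [ 0.349 -0.195  0.004]
corkBR [ 0.342 -0.374  0.004]
carTL [0.487 0.108 0.041]
carTR [ 0.494 -0.126  0.041]
carBL [0.391 0.101 0.041]
carBR [ 0.402 -0.134  0.041]
jar [ 0.503 -0.462  0.07 ]
tool [0.455 0.297 0.086]
toolmat [0.453 0.29  0.004]
decoy [ 0.263 -0.197  0.05 ]
carton? [0.491 0.47  0.046]
coverTL [0.581 0.111 0.2  ]
coverTR [ 0.595 -0.126  0.2  ]
```

```bash
python3 -m jog '1 -.8 0 0;1 -.8 0 0;1 -.8 0 0;1 -.8 0 0;1 -.8 0 0;1 -.8 0 0;1 -.8 0 0;1 -.8 0 0' 0
python3 -m jog '.95 -.7 0 0;.95 -.7 0 0;.95 -.7 0 0;0 0 0 .87;0 0 0 .87;0 0 0 .86;0 0 0 0;0 0 0 0'
python3 - <<'E'
from h import *
st();c=snap("wrist","w1");np.savez("/tmp/w1.npz",**c);print(c["fx"],np.round(c["tool_from_camera"],3))
E
```

```text
time: 1.1
tool_pos: [0.3623, -0.3527, 0.4045]
tcp_rot: [[0.925, 0.381, -0.0], [0.381, -0.925, 0.0], [-0.0, -0.0, -1.0]]
wrist_force: [0.6, 0.2, 0.4]
width: 0.0916
gripper_force: 0.0
time: 2.1
tool_pos: [0.4079, -0.278, 0.4046]
tcp_rot: [[1.0, 0.004, -0.0], [0.004, -1.0, 0.0], [-0.0, -0.0, -1.0]]
wrist_force: [0.3, 0.0, -0.1]
width: 0.0918
gripper_force: 0.0
t 2.1 p [ 0.4079 -0.278   0.4046] x [ 1.     0.004 -0.   ] y [ 0.004 -1.    -0.   ] z [-0.  0. -1.] F [ 0.3  0.  -0.1] w 0.0918 gf 0.0
346.47039234343885 [[-0.001  0.969  0.247  0.066]
 [ 1.     0.001  0.     0.   ]
 [ 0.     0.247 -0.969  0.022]
 [ 0.     0.     0.     1.   ]]
```

View pics/w1.png

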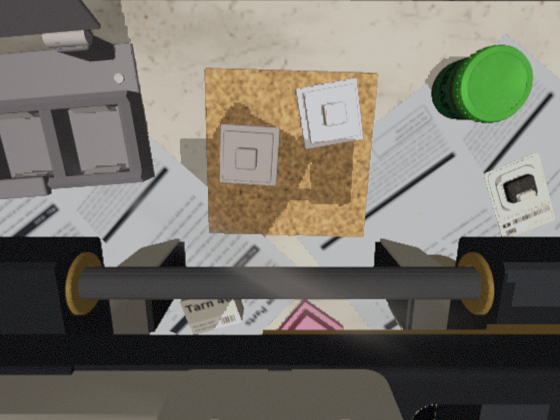

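The wrist view shows two caps, at (247,157) in shadow and (331,113), and the right-hand pocket at (97,140). I'll measure both caps from depth.

```bash
cat >> h.py <<'E'
def blobs(c,zlo,zhi,xr,yr,amin=30):
    P=cloud(c);m=((P[...,2]>zlo)&(P[...,2]<zhi)&(P[...,0]>xr[0])&(P[...,0]<xr[1])&(P[...,1]>yr[0])&(P[...,1]<yr[1])&(c["depth"]>0)).astype(np.uint8)
    n,l=cv2.connectedComponents(m)
    for i in range(1,n):
        q=P[l==i]
        if len(q)<amin: continue
        (x,y),(w,h),a=cv2.minAreaRect(q[:,:2].astype(np.float32)*1000)
        print(len(q),"ctr",round(x,1),round(y,1),"size",round(w,1),round(h,1),"ang",round(a,1),"z",np.round(np.median(q[:,2]),4),"mean",np.round(q[:,:2].mean(0)*1000,1))
E
python3 - <<'E'
from h import *
c=dict(np.load("/tmp/w1.npz"))
X=(.34,.54);Y=(-.40,-.19)
print("body");blobs(c,.027,.06,X,Y)
print("knob");blobs(c,.044,.06,X,Y)
print("all");blobs(c,.008,.06,X,Y)
print("car top");blobs(c,.0385,.045,(.3,.6),(-.18,.0))
E
```

```text
body
2473 ctr 480.0 -330.2 size 49.9 49.9 ang 10.2 z 0.0285 mean [ 480.4 -329.5]
2268 ctr 437.5 -245.4 size 49.9 49.7 ang 86.4 z 0.0285 mean [ 438.2 -245.8]
knob
472 ctr 480.0 -330.2 size 19.9 20.3 ang 10.3 z 0.048 mean [ 480.  -329.9]
422 ctr 437.5 -245.4 size 19.9 20.1 ang 85.3 z 0.0481 mean [ 437.8 -245.5]
all
3710 ctr 480.0 -330.4 size 62.0 62.2 ang 10.3 z 0.0279 mean [ 480.4 -327.9]
3379 ctr 437.5 -245.2 size 62.2 62.0 ang 86.5 z 0.0279 mean [ 439.8 -246.8]
car top
103 ctr 534.4 -100.5 size 12.4 30.0 ang 33.7 z 0.0419 mean [ 536.8 -105.2]
59 ctr 492.3 -89.0 size 3.6 26.6 ang 4.7 z 0.0391 mean [492.4 -89.9]
58 ctr 489.8 -59.7 size 2.9 29.6 ang 4.1 z 0.0391 mean [489.9 -60.9]
34 ctr 472.0 -51.3 size 18.8 3.5 ang 4.5 z 0.0391 mean [471.9 -50.9]
937 ctr 407.9 -23.7 size 20.1 48.7 ang 4.5 z 0.0431 mean [408.2 -23.7]
32 ctr 415.6 -105.7 size 15.8 4.1 ang 90.0 z 0.0392 mean [ 415.5 -104.9]
```

```bash
python3 -m jog '.1 -1 0 0;.1 -1 0 0;.1 -1 0 0;.1 -1 0 0;.1 -1 0 0;.1 -1 0 0;0 -1 0 0;0 -1 0 0'
python3 -m jog '0 -1 0 0;0 -1 0 0;0 0 0 0;0 0 0 0;0 0 0 0;0 0 0 0;0 0 0 0;0 0 0 0'
python3 - <<'E'
from h import *
st();c=snap("wrist","w2");np.savez("/tmp/w2.npz",**c)
print("pad");blobs(c,.0385,.045,(.36,.6),(-.18,.15))
print("ridge edges");blobs(c,.030,.045,(.36,.51),(-.18,.15))
print("floor");blobs(c,.003,.009,(.38,.51),(-.13,.12),100)
print("tool");blobs(c,.05,.12,(.36,.51),(.2,.4))
P=cloud(c);print(P[..., 2].max())
E
```

```text
time: 3.15
tool_pos: [0.4227, -0.0773, 0.4047]
tcp_rot: [[1.0, 0.002, 0.0], [0.002, -1.0, -0.0], [0.0, 0.0, -1.0]]
wrist_force: [0.1, 0.7, 0.4]
width: 0.0919
gripper_force: 0.0
time: 4.15
tool_pos: [0.4227, -0.0282, 0.4047]
tcp_rot: [[1.0, 0.001, -0.0], [0.001, -1.0, -0.0], [-0.0, 0.0, -1.0]]
wrist_force: [0.6, 0.3, 0.3]
width: 0.0919
gripper_force: 0.0
t 4.15 p [ 0.4227 -0.0282  0.4047] x [ 1.     0.001 -0.   ] y [ 0.001 -1.     0.   ] z [-0. -0. -1.] F [0.6 0.3 0.3] w 0.0919 gf 0.0
pad
89 ctr 493.4 -103.3 size 3.9 45.0 ang 4.0 z 0.0391 mean [ 493.4 -104.1]
105 ctr 487.8 -38.2 size 4.1 53.1 ang 3.5 z 0.0391 mean [487.9 -36.9]
51 ctr 484.6 5.6 size 3.9 23.2 ang 3.9 z 0.039 mean [484.6   6.2]
45 ctr 482.4 29.4 size 2.8 22.4 ang 0.1 z 0.0391 mean [482.4  30.3]
32 ctr 481.3 49.0 size 3.3 13.1 ang 5.0 z 0.0391 mean [481.   49.5]
52 ctr 469.4 -50.5 size 27.0 2.5 ang 6.4 z 0.0391 mean [469.8 -50.3]
33 ctr 478.9 77.9 size 2.6 18.9 ang 4.0 z 0.0392 mean [478.7  77.4]
63 ctr 459.2 -128.9 size 34.2 3.1 ang 4.3 z 0.039 mean [ 459.6 -129.1]
35 ctr 453.5 104.7 size 20.5 2.7 ang 5.5 z 0.0389 mean [453.9 104.6]
43 ctr 443.1 -52.4 size 22.0 3.0 ang 1.1 z 0.039 mean [444.2 -52.3]
50 ctr 436.6 25.0 size 25.4 2.9 ang 4.4 z 0.039 mean [436.7  24.9]
70 ctr 423.3 101.9 size 36.1 3.9 ang 4.2 z 0.0392 mean [425.  102.1]
1099 ctr 407.1 -16.3 size 20.4 70.5 ang 4.8 z 0.0431 mean [407.8 -16.4]
53 ctr 417.1 -125.7 size 4.0 25.1 ang 4.2 z 0.0392 mean [ 417.1 -125. ]
35 ctr 402.0 65.7 size 3.4 19.5 ang 4.4 z 0.0389 mean [401.6  64.9]
ridge edges
9736 ctr 444.3 -13.1 size 95.2 246.2 ang 4.6 z 0.0366 mean [447.2 -13.8]
floor
3923 ctr 505.6 -7.6 size 27.4 243.7 ang 4.5 z 0.0043 mean [500.3  13.4]
3224 ctr 452.9 -92.2 size 65.5 64.4 ang 4.6 z 0.0044 mean [452.7 -92.5]
3313 ctr 446.5 -13.1 size 65.5 66.3 ang 4.6 z 0.0043 mean [446.2 -13. ]
2995 ctr 439.9 67.5 size 65.5 61.6 ang 4.7 z 0.0044 mean [439.8  68. ]
tool
0.383060523446203
```

View pics/w2.png

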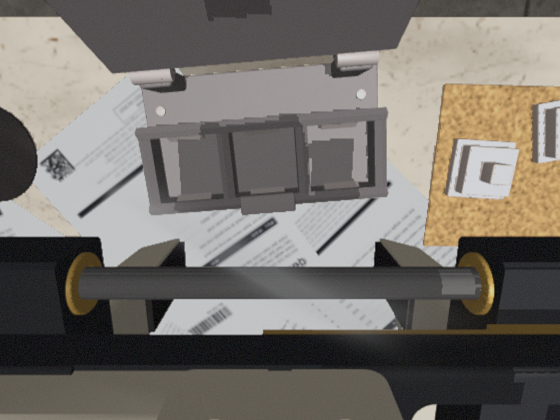

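The carrier is yawed 4.6° with pocket2 at about (446.5, -13.1) mm. That puts pocket1 at (452.8, -90.9) and pocket3 at (440.2, 64.7). I'll go to cap A now.

```bash
python3 -m jog '.08 1 0 0;.08 1 0 0;.08 1 0 0;.08 1 0 0;.08 1 0 0;.08 1 0 0;.08 1 0 0;.08 1 0 0' 0
python3 -m jog '0 .69 0 0;0 0 0 .42;0 0 1 0;0 0 1 0;0 0 1 0;0 0 0 0;0 0 0 0;0 0 0 0'
python3 - <<'E'
from h import *
st();c=snap("wrist")
blobs(c,.044,.06,(.34,.54),(-.40,-.19));blobs(c,.027,.06,(.34,.54),(-.40,-.19))
E
```

```text
time: 5.2
tool_pos: [0.4389, -0.2289, 0.4047]
tcp_rot: [[1.0, 0.001, 0.0], [0.001, -1.0, -0.0], [0.0, 0.0, -1.0]]
wrist_force: [-0.3, -0.1, 0.0]
width: 0.0917
gripper_force: 0.0
time: 6.2
tool_pos: [0.4393, -0.2455, 0.3308]
tcp_rot: [[0.998, -0.062, 0.002], [-0.062, -0.998, -0.001], [0.002, 0.001, -1.0]]
wrist_force: [0.4, 0.7, 0.5]
width: 0.0915
gripper_force: 0.0
t 6.2 p [ 0.4393 -0.2455  0.3308] x [ 0.998 -0.062  0.002] y [-0.062 -0.998  0.001] z [ 0.002 -0.001 -1.   ] F [0.4 0.7 0.5] w 0.0915 gf 0.0
735 ctr 480.0 -330.2 size 20.2 20.4 ang 10.6 z 0.0481 mean [ 480.3 -329.5]
643 ctr 437.5 -245.1 size 19.6 20.3 ang 86.6 z 0.0481 mean [ 438.1 -245.4]
3769 ctr 480.0 -330.1 size 49.8 49.9 ang 10.2 z 0.0286 mean [ 480.9 -328.8]
3332 ctr 437.6 -245.4 size 49.8 49.5 ang 86.3 z 0.0285 mean [ 439.1 -245.5]
```

```bash
python3 -m jog '-.07 0 1 0;0 0 1 0;0 0 1 0;0 0 1 0;0 0 .5 0;0 0 .25 0;0 0 0 0;0 0 0 0'
python3 -m jog '0 0 0 0;0 0 0 0;0 0 0 0;0 0 0 0;0 0 0 0;0 0 0 0;0 0 0 0;0 0 0 0' 1 25
```

```text
time: 7.25
tool_pos: [0.4375, -0.2454, 0.2117]
tcp_rot: [[0.998, -0.062, 0.001], [-0.062, -0.998, -0.001], [0.001, 0.0, -1.0]]
wrist_force: [-0.2, -0.5, 0.1]
width: 0.0917
gripper_force: 0.0
time: 8.25
tool_pos: [0.4372, -0.2452, 0.211]
tcp_rot: [[0.998, -0.062, -0.0], [-0.062, -0.998, 0.0], [-0.0, 0.0, -1.0]]
wrist_force: [0.2, 0.1, -1.8]
width: 0.0198
gripper_force: 25.0
```

```bash
python3 -m jog '0 0 -1 0;0 0 -1 0;0 0 -1 0;0 0 -1 0;0 0 0 -.95;.16 -1 0 0;.16 -1 0 0;.16 -1 0 0'
python3 -m jog '.16 -1 0 0;.16 -1 0 0;.16 -1 0 0;.15 -.1 0 0;0 0 0 0;0 0 0 0;0 0 0 0;0 0 0 0'
python3 - <<'E'
from h import *
st();c=snap("wrist")
print("floor");blobs(c,.0,.009,(.38,.49),(-.13,.12),100)
print("ridge edges");blobs(c,.030,.045,(.36,.51),(-.18,.15),500)
blobs(c,.10,.135,(.36,.54),(-.18,.15),100)
E
```

```text
time: 9.25
tool_pos: [0.4429, -0.1688, 0.3109]
tcp_rot: [[0.997, 0.08, -0.0], [0.08, -0.997, 0.0], [-0.0, -0.0, -1.0]]
wrist_force: [0.6, 0.1, -1.8]
width: 0.0199
gripper_force: 25.0
time: 10.25
tool_pos: [0.4525, -0.0915, 0.3109]
tcp_rot: [[0.997, 0.079, -0.0], [0.079, -0.997, -0.0], [-0.0, 0.0, -1.0]]
wrist_force: [-1.0, 0.4, -1.6]
width: 0.0195
gripper_force: 25.0
t 10.25 p [ 0.4525 -0.0915  0.3109] x [ 0.997  0.079 -0.   ] y [ 0.079 -0.997  0.   ] z [-0. -0. -1.] F [-1.   0.4 -1.6] w 0.0195 gf 25.0
floor
704 ctr 489.3 66.0 size 7.9 105.4 ang 4.3 z 0.0044 mean [487.2  77.1]
5034 ctr 445.2 -10.3 size 61.3 61.9 ang 5.3 z 0.0043 mean [445.2  -9.8]
1583 ctr 473.4 -89.1 size 18.2 66.3 ang 4.9 z 0.0043 mean [472.7 -89.1]
4448 ctr 438.0 71.6 size 62.8 54.5 ang 4.9 z 0.0043 mean [437.5  72.9]
ridge edges
10518 ctr 446.8 -12.6 size 90.3 246.9 ang 4.6 z 0.0361 mean [464.1  15.3]
6225 ctr 471.0 -90.2 size 25.7 62.0 ang 4.6 z 0.1274 mean [473.2 -90.1]
```

```bash
python3 -m jog '0 -.03 1 0;0 0 1 0;0 0 .5 0;0 0 .25 0;0 0 .1 0;0 0 .1 0;0 0 0 0;0 0 0 0'; python3 -c "
from h import *
st();c=snap('wrist')
blobs(c,.03,.062,(.36,.54),(-.18,.15),400)"
```

```text
time: 11.3
tool_pos: [0.4527, -0.0903, 0.2375]
tcp_rot: [[0.997, 0.08, 0.001], [0.08, -0.997, -0.0], [0.001, 0.0, -1.0]]
wrist_force: [0.5, 0.2, -0.5]
width: 0.0197
gripper_force: 25.0
t 11.3 p [ 0.4527 -0.0903  0.2375] x [0.997 0.08  0.001] y [ 0.08  -0.997  0.   ] z [ 0.001 -0.    -1.   ] F [ 0.5  0.2 -0.5] w 0.0197 gf 25.0
1071 ctr 534.3 -96.0 size 5.6 35.5 ang 4.0 z 0.0559 mean [533.7 -96. ]
19320 ctr 464.2 -37.7 size 59.7 194.2 ang 4.6 z 0.0375 mean [478.  -53.9]
1387 ctr 401.4 33.1 size 18.7 54.6 ang 9.3 z 0.0374 mean [405.  33.]
708 ctr 419.3 -93.2 size 21.9 28.7 ang 4.6 z 0.0376 mean [416.6 -93.4]
```

```bash
python3 -m jog '0 0 .06 0;0 0 .04 0;0 0 0 0;0 0 0 0;0 0 0 0;0 0 0 0;0 0 0 0;0 0 0 0'; python3 -m jog '0 0 .04 0;0 0 .02 0;0 0 0 0;0 0 0 0;0 0 0 0;0 0 0 0;0 0 0 0;0 0 0 0'; 
```

```text
time: 12.35
tool_pos: [0.4526, -0.0903, 0.2347]
tcp_rot: [[0.997, 0.08, 0.0], [0.08, -0.997, -0.0], [0.0, 0.0, -1.0]]
wrist_force: [-0.3, 0.5, -1.1]
width: 0.0198
gripper_force: 25.0
time: 13.35
tool_pos: [0.4526, -0.0902, 0.2333]
tcp_rot: [[0.997, 0.08, 0.0], [0.08, -0.997, -0.0], [0.0, 0.0, -1.0]]
wrist_force: [1.2, 0.2, -0.7]
width: 0.0197
gripper_force: 25.0
```

```bash
python3 -m jog '0 0 0 0;0 0 0 0;0 0 0 0;0 0 0 0;0 0 -.5 0;0 0 -1 0;0 0 -1 0;0 0 -1 0' 0
python3 -m jog '0 0 -.5 0;.04 1 0 0;.04 1 0 0;.04 1 0 0;.04 1 0 0;.04 1 0 0;0 0 0 0;0 0 0 0'
python3 - <<'E'
from h import *
st();c=snap("wrist")
print("p1 cap body/knob");blobs(c,.046,.08,(.36,.50),(-.13,-.05),50);blobs(c,.066,.08,(.36,.50),(-.13,-.05),50)
blobs(c,.044,.06,(.34,.54),(-.40,-.19))
E
python3 -m jog '.04 1 0 0;.04 1 0 0;.04 1 0 0;.04 1 0 0;0 .66 0 0;0 0 0 -.67;0 0 0 0;0 0 0 0'
python3 - <<'E'
from h import *
st();c=snap("wrist")
blobs(c,.044,.06,(.34,.54),(-.40,-.19));blobs(c,.027,.06,(.34,.54),(-.40,-.19))
E
```

```text
time: 14.35
tool_pos: [0.4524, -0.0902, 0.3224]
tcp_rot: [[0.997, 0.08, 0.001], [0.08, -0.997, -0.0], [0.001, 0.0, -1.0]]
wrist_force: [1.1, -0.3, -0.4]
width: 0.0907
gripper_force: 0.0
time: 15.35
tool_pos: [0.4674, -0.2137, 0.3331]
tcp_rot: [[0.997, 0.081, -0.001], [0.081, -0.997, 0.001], [-0.001, -0.001, -1.0]]
wrist_force: [-0.8, 0.8, -0.0]
width: 0.0917
gripper_force: 0.0
t 15.35 p [ 0.4674 -0.2137  0.3331] x [ 0.997  0.081 -0.001] y [ 0.081 -0.997 -0.001] z [-0.001  0.001 -1.   ] F [-0.8  0.8 -0. ] w 0.0917 gf 0.0
p1 cap body/knob
3950 ctr 453.9 -90.6 size 49.6 50.8 ang 4.6 z 0.05 mean [456.4 -93.7]
765 ctr 454.0 -90.8 size 20.2 20.1 ang 5.0 z 0.0696 mean [454.4 -91.5]
672 ctr 479.9 -329.8 size 20.6 20.4 ang 11.3 z 0.048 mean [ 480.5 -329.1]
time: 16.4
tool_pos: [0.481, -0.3296, 0.3333]
tcp_rot: [[0.984, 0.179, 0.0], [0.179, -0.984, 0.0], [0.0, -0.0, -1.0]]
wrist_force: [0.1, 0.4, -0.2]
width: 0.0918
gripper_force: 0.0
t 16.4 p [ 0.481  -0.3296  0.3333] x [0.984 0.179 0.   ] y [ 0.179 -0.984 -0.   ] z [ 0.  0. -1.] F [ 0.1  0.4 -0.2] w 0.0918 gf 0.0
619 ctr 480.5 -330.3 size 19.8 19.0 ang 10.2 z 0.0481 mean [ 480.9 -330.2]
3279 ctr 480.4 -330.1 size 48.9 49.8 ang 10.4 z 0.0285 mean [ 481.9 -329.9]
```

Cap A is resting square and level on the ramps in pocket1. Next I'll pick up cap B.

```bash
python3 -m jog '-.02 0 1 0;0 0.02 1 0;0 0 1 0;0 0 1 0;0 0 .5 0;0 0 .37 0;0 0 0 0;0 0 0 0'
python3 -m jog '0 0 0 0;0 0 0 0;0 0 0 0;0 0 0 0;0 0 0 0;0 0 0 0;0 0 0 0;0 0 0 0' 1 25
python3 -m jog '0 0 -1 0;0 0 -1 0;0 0 -1 0;0 0 -1 0;0 0 0 .67;0 0 0 0;0 0 0 0;0 0 0 0'
```

```text
time: 17.45
tool_pos: [0.4808, -0.331, 0.2122]
tcp_rot: [[0.984, 0.18, 0.001], [0.18, -0.984, -0.001], [0.001, 0.001, -1.0]]
wrist_force: [-0.1, 0.3, 0.1]
width: 0.0918
gripper_force: 0.0
time: 18.45
tool_pos: [0.4805, -0.3308, 0.2115]
tcp_rot: [[0.984, 0.18, -0.0], [0.18, -0.984, 0.0], [-0.0, -0.0, -1.0]]
wrist_force: [-0.2, -0.0, 0.8]
width: 0.0195
gripper_force: 25.0
time: 19.45
tool_pos: [0.4803, -0.3308, 0.311]
tcp_rot: [[0.997, 0.081, -0.001], [0.081, -0.997, 0.0], [-0.001, -0.001, -1.0]]
wrist_force: [-0.2, 0.8, -1.5]
width: 0.0201
gripper_force: 25.0
```

```bash
python3 -m jog '-.02 -1 0 0;-.02 -1 0 0;-.02 -1 0 0;-.02 -1 0 0;-.02 -1 0 0;-.02 -1 0 0;-.02 -1 0 0;-.02 -1 0 0'
python3 -m jog '-.02 -1 0 0;-.02 -1 0 0;-.02 -1 0 0;-.02 -1 0 0;-.02 -1 0 0;-.02 -1 0 0;-.02 -1 0 0;-.02 -.9 0 0'
python3 -m jog '0 0 0 0;0 0 0 0;0 0 0 0;0 0 0 0;0 0 0 0;0 0 0 0;0 0 0 0;0 0 0 0'
python3 - <<'E'
from h import *
st();c=snap("wrist")
print("floor");blobs(c,.0,.009,(.38,.49),(-.13,.12),100)
print("ridge edges");blobs(c,.030,.045,(.36,.51),(-.18,.15),500)
blobs(c,.10,.135,(.36,.54),(-.18,.15),100)
E
```

```text
time: 20.45
tool_pos: [0.4603, -0.131, 0.3113]
tcp_rot: [[0.997, 0.081, -0.0], [0.081, -0.997, 0.0], [-0.0, -0.0, -1.0]]
wrist_force: [-0.5, 0.8, -1.6]
width: 0.0198
gripper_force: 25.0
time: 21.45
tool_pos: [0.4405, 0.0656, 0.3114]
tcp_rot: [[0.997, 0.081, -0.0], [0.081, -0.997, -0.0], [-0.0, -0.0, -1.0]]
wrist_force: [-0.6, -0.5, -1.0]
width: 0.0198
gripper_force: 25.0
time: 22.45
tool_pos: [0.4407, 0.0648, 0.3115]
tcp_rot: [[0.997, 0.08, 0.0], [0.08, -0.997, -0.0], [0.0, 0.0, -1.0]]
wrist_force: [0.6, 0.0, -0.5]
width: 0.0199
gripper_force: 25.0
t 22.45 p [0.4407 0.0648 0.3115] x [0.997 0.08  0.   ] y [ 0.08  -0.997  0.   ] z [ 0. -0. -1.] F [ 0.6  0.  -0.5] w 0.0199 gf 25.0
floor
710 ctr 489.2 65.7 size 7.8 98.3 ang 4.4 z 0.0043 mean [487.   79.1]
1500 ctr 461.1 66.4 size 17.2 66.4 ang 4.6 z 0.0043 mean [460.4  66.3]
4988 ctr 446.0 -15.8 size 60.8 61.9 ang 5.0 z 0.0043 mean [445.9 -16.5]
ridge edges
11870 ctr 447.2 -13.4 size 90.1 247.2 ang 4.4 z 0.036 mean [468.2 -41.1]
6214 ctr 458.9 65.9 size 25.4 62.3 ang 4.5 z 0.1274 mean [461.2  66.1]
138 ctr 416.6 62.5 size 2.6 23.2 ang 4.3 z 0.1283 mean [416.7  62.6]
```

```bash
python3 -m jog '0 0 1 0;0 0 1 0;0 0 .6 0;0 0 .3 0;0 0 .1 0;0 0 .1 0;0 0 0 0;0 0 0 0'
python3 -m jog '0 0 0 0;0 0 0 0;0 0 0 0;0 0 0 0;0 0 -.5 0;0 0 -1 0;0 0 -1 0;0 0 -1 0' 0
python3 - <<'E'
from h import *
st();c=snap("wrist")
blobs(c,.046,.08,(.36,.50),(-.13,.12),50);blobs(c,.066,.08,(.36,.50),(-.13,.12),50)
print("tool");blobs(c,.03,.12,(.36,.55),(.2,.4));blobs(c,.075,.12,(.36,.55),(.2,.4));
E
```

```text
time: 23.5
tool_pos: [0.4408, 0.0648, 0.2343]
tcp_rot: [[0.997, 0.08, 0.001], [0.08, -0.997, 0.0], [0.001, 0.0, -1.0]]
wrist_force: [-0.8, 0.1, -0.9]
width: 0.0195
gripper_force: 25.0
time: 24.5
tool_pos: [0.4405, 0.0648, 0.3231]
tcp_rot: [[0.997, 0.08, 0.001], [0.08, -0.997, 0.0], [0.001, -0.0, -1.0]]
wrist_force: [-0.0, -0.2, 0.4]
width: 0.0912
gripper_force: 0.0
t 24.5 p [0.4405 0.0648 0.3231] x [0.997 0.08  0.001] y [ 0.08  -0.997 -0.   ] z [ 0.001  0.    -1.   ] F [-0.  -0.2  0.4] w 0.0912 gf 0.0
4244 ctr 440.8 64.4 size 50.1 50.1 ang 4.6 z 0.05 mean [442.7  64.5]
4075 ctr 453.3 -89.9 size 49.9 51.3 ang 4.5 z 0.05 mean [457.1 -85.3]
784 ctr 440.4 64.2 size 20.2 19.6 ang 4.3 z 0.0696 mean [441.   64.5]
853 ctr 453.5 -90.0 size 20.6 20.6 ang 4.3 z 0.0695 mean [454.  -89.1]
tool
344 ctr 460.8 280.4 size 8.2 38.9 ang 82.7 z 0.0333 mean [461.7 279.6]
```

```bash
python3 -m jog '.1 -1 -.3 0;.1 -1 -.3 0;.1 -1 -.3 0;.1 -1 -.3 0;.1 -1 -.3 0;.1 -1 -.3 0;.1 -1 -.3 0;.1 -1 -.3 0'
python3 - <<'E'
from h import *
st();c=snap("wrist","w3");np.savez("/tmp/w3.npz",**c)
X=(.36,.55);Y=(.19,.42)
for a,b in((.002,.0065),(.02,.06),(.075,.12),(.06,.12)): print(a,b);blobs(c,a,b,X,Y)
E
```

```text
time: 25.55
tool_pos: [0.4443, 0.2664, 0.3825]
tcp_rot: [[0.997, 0.08, 0.0], [0.08, -0.997, 0.0], [0.0, -0.0, -1.0]]
wrist_force: [0.0, 0.4, -0.1]
width: 0.0917
gripper_force: 0.0
t 25.55 p [0.4443 0.2664 0.3825] x [0.997 0.08  0.   ] y [ 0.08  -0.997 -0.   ] z [ 0.  0. -1.] F [ 0.   0.4 -0.1] w 0.0917 gf 0.0
0.002 0.0065
3402 ctr 453.7 292.8 size 107.5 107.7 ang 1.4 z 0.0026 mean [452.7 282.4]
0.02 0.06
2222 ctr 464.1 307.2 size 58.8 58.9 ang 3.3 z 0.0343 mean [467.5 304.7]
0.075 0.12
797 ctr 464.1 306.9 size 25.0 25.1 ang 1.9 z 0.084 mean [464.7 306.4]
0.06 0.12
876 ctr 464.1 306.9 size 25.2 25.1 ang 4.4 z 0.0839 mean [465.4 305.9]
```

View pics/w3.png

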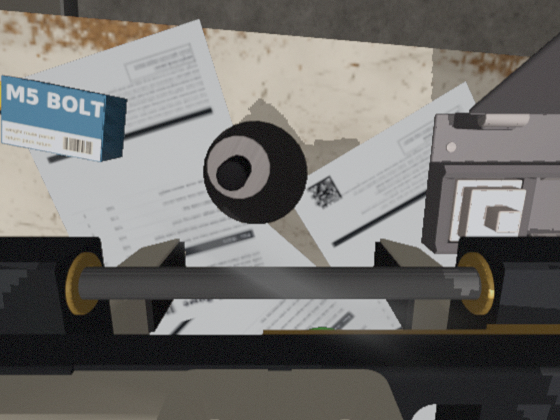

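The tool stands upright on its mat (pixel (235,172)) at (464.1, 306.9) mm, with the mat centre at (453.7, 292.8). I'll grasp its handle just above the shoulder.

```bash
python3 -m jog '.46 -.78 0 0;.46 -.77 0 0;0 0 1 0;0 0 1 0;0 0 1 0;0 0 1 0;0 0 1 0;0 0 0 0'
python3 -m jog '0 0 1 0;0 0 .5 0;0 0 0.15 0;0 0 0 0;0 0 0 0;0 0 0 0;0 0 0 0;0 0 0 0'
```

```text
time: 26.6
tool_pos: [0.4638, 0.3056, 0.2555]
tcp_rot: [[0.997, 0.08, -0.003], [0.08, -0.997, -0.002], [-0.003, 0.002, -1.0]]
wrist_force: [-1.4, 0.0, -0.1]
width: 0.0918
gripper_force: 0.0
time: 27.6
tool_pos: [0.4644, 0.3062, 0.2153]
tcp_rot: [[0.997, 0.08, 0.0], [0.08, -0.997, 0.0], [0.0, -0.0, -1.0]]
wrist_force: [-1.7, -0.1, 0.6]
width: 0.0921
gripper_force: 0.0
```

```bash
python3 -m jog '0 0 0 0;0 0 0 0;0 0 0 0;0 0 0 0;0 0 0 0;0 0 0 0;0 0 0 0;0 0 0 0' 1 50
python3 -m jog '0 0 -.5 0;0 0 -1 0;0 0 -1 0;0 0 -1 0;0 0 -1 0;0 0 -.5 0;0 0 0 0;0 0 0 0'
```

```text
time: 28.6
tool_pos: [0.4643, 0.3064, 0.2152]
tcp_rot: [[0.997, 0.08, 0.0], [0.08, -0.997, 0.0], [0.0, -0.0, -1.0]]
wrist_force: [0.4, 0.8, -0.6]
width: 0.0255
gripper_force: 50.0
time: 29.6
tool_pos: [0.4641, 0.3058, 0.3393]
tcp_rot: [[0.997, 0.08, -0.001], [0.08, -0.997, -0.001], [-0.001, 0.001, -1.0]]
wrist_force: [-0.4, 0.1, -4.2]
width: 0.0253
gripper_force: 50.0
```

```bash
python3 -m jog '-.21 1 0 0;-.21 1 0 0;-.21 1 0 0;-.21 1 0 0;-.21 1 0 0;-.21 1 0 0;-.21 1 0 0;-.21 1 0 0'
python3 -m jog '-.03 1 0 0;0 .55 0 0;0 0 0 0;0 0 0 0;0 0 0 0;0 0 0 0;0 0 0 0;0 0 0 0'
python3 - <<'E'
from h import *
st();c=snap("wrist","w4")
blobs(c,.046,.08,(.36,.50),(-.13,.12),50);blobs(c,.066,.075,(.36,.50),(-.13,.12),50)
print("tool");blobs(c,.11,.175,(.36,.55),(-.1,.4))
E
```

```text
time: 30.6
tool_pos: [0.438, 0.1025, 0.3393]
tcp_rot: [[0.997, 0.08, -0.002], [0.08, -0.997, -0.001], [-0.002, 0.0, -1.0]]
wrist_force: [0.0, 0.6, -3.6]
width: 0.0256
gripper_force: 50.0
time: 31.6
tool_pos: [0.4409, 0.0648, 0.3402]
tcp_rot: [[0.997, 0.08, 0.0], [0.08, -0.997, -0.0], [0.0, 0.0, -1.0]]
wrist_force: [0.6, 0.0, -3.3]
width: 0.0251
gripper_force: 50.0
t 31.6 p [0.4409 0.0648 0.3402] x [0.997 0.08  0.   ] y [ 0.08  -0.997  0.   ] z [ 0. -0. -1.] F [ 0.6  0.  -3.3] w 0.0251 gf 50.0
1584 ctr 453.2 65.4 size 24.9 50.0 ang 4.8 z 0.0499 mean [456.   65.4]
3880 ctr 453.3 -90.3 size 50.0 50.9 ang 4.3 z 0.0501 mean [454.9 -86.4]
748 ctr 453.6 -89.8 size 20.0 20.5 ang 5.1 z 0.0696 mean [454. -89.]
tool
152 ctr 548.9 106.9 size 2.4 22.7 ang 1.5 z 0.1116 mean [549.2 108.7]
4804 ctr 456.2 65.9 size 28.1 54.1 ang 5.7 z 0.1595 mean [457.2  65.9]
```

View pics/w4.png

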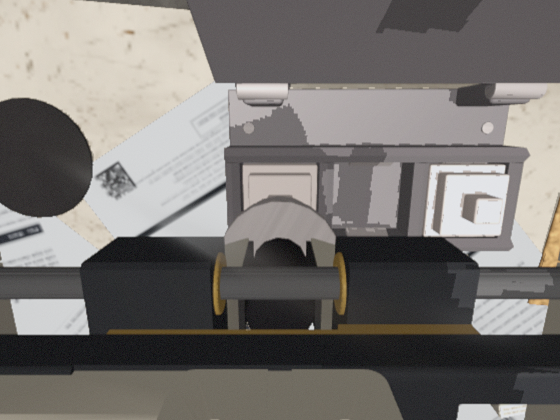

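The tool hangs upright over pocket3, with its shoulder at (280,225) lined up with the cap behind it at (280,185).

```bash
python3 -m jog '0 0 1 0;0 0 1 0;0 0 .6 0;0 0 .3 0;0 0 0.1 0;0 0 0 0;0 0 0 0;0 0 0 0'
python3 -m jog '0 0 .1 0;0 0 .1 0;0 0 .1 0;0 0 0 0;0 0 0 0;0 0 0 0;0 0 0 0;0 0 0 0'
```

```text
time: 32.65
tool_pos: [0.441, 0.0648, 0.2656]
tcp_rot: [[0.997, 0.08, 0.001], [0.08, -0.997, 0.0], [0.001, -0.0, -1.0]]
wrist_force: [0.2, 0.1, -2.3]
width: 0.0255
gripper_force: 50.0
time: 33.65
tool_pos: [0.4415, 0.065, 0.2585]
tcp_rot: [[0.997, 0.08, 0.002], [0.08, -0.997, 0.0], [0.002, -0.0, -1.0]]
wrist_force: [-1.2, 0.1, 7.0]
width: 0.0251
gripper_force: 50.0
```

```bash
python3 -m jog '0 0 .1 0;0 0 .1 0;0 0 .1 0;0 0 .1 0;0 0 .1 0;0 0 .1 0;0 0 0 0;0 0 0 0'
```

```text
time: 34.65
tool_pos: [0.4401, 0.0646, 0.2431]
tcp_rot: [[0.997, 0.08, -0.002], [0.08, -0.997, -0.001], [-0.002, 0.001, -1.0]]
wrist_force: [-6.5, -0.5, 17.3]
width: 0.0253
gripper_force: 50.0
```

```bash
python3 -m jog '0 0 .05 0;0 0 .05 0;0 0 0 0;0 0 0 0;0 0 0 0;0 0 0 0;0 0 0 0;0 0 0 0'
python3 -m jog '0 0 -.5 0;0 0 -1 0;0 0 -1 0;0 0 -1 0;0 0 -.5 0;0 0 0 0;0 0 0 0;0 0 0 0'
python3 - <<'E'
from h import *
st();c=snap("wrist")
blobs(c,.025,.036,(.36,.50),(.03,.1),50);blobs(c,.046,.075,(.36,.50),(-.13,.12),50)
print("tool");blobs(c,.11,.175,(.36,.52),(-.1,.4))
E
```

```text
time: 35.65
tool_pos: [0.4402, 0.0648, 0.2427]
tcp_rot: [[0.997, 0.081, 0.0], [0.081, -0.997, -0.001], [0.0, 0.001, -1.0]]
wrist_force: [-15.5, -2.9, 55.1]
width: 0.0253
gripper_force: 50.0
time: 36.65
tool_pos: [0.4406, 0.0647, 0.3393]
tcp_rot: [[0.997, 0.08, -0.002], [0.08, -0.997, -0.0], [-0.002, 0.0, -1.0]]
wrist_force: [-0.1, -0.3, -3.9]
width: 0.026
gripper_force: 50.0
t 36.65 p [0.4406 0.0647 0.3393] x [ 0.997  0.08  -0.002] y [ 0.08  -0.997  0.   ] z [-0.002 -0.    -1.   ] F [-0.1 -0.3 -3.9] w 0.026 gf 50.0
356 ctr 483.7 64.9 size 4.0 69.6 ang 4.6 z 0.0345 mean [484.3  64.9]
474 ctr 469.1 55.3 size 80.5 40.4 ang 60.1 z 0.0342 mean [466.9  51.1]
154 ctr 447.0 99.4 size 41.8 2.6 ang 4.3 z 0.0337 mean [443.3  98.7]
1502 ctr 449.8 65.6 size 28.2 49.6 ang 5.4 z 0.0302 mean [452.9  65.7]
3903 ctr 453.4 -90.0 size 49.7 50.9 ang 4.8 z 0.05 mean [455.1 -86.3]
71 ctr 447.6 65.2 size 2.1 19.2 ang 4.5 z 0.0489 mean [447.9  65.3]
tool
4840 ctr 455.6 65.8 size 28.1 54.0 ang 7.7 z 0.1588 mean [456.2  65.6]
```

Cap B is home. Now cap A in pocket1.

```bash
python3 -m jog '0 1 0 0;0 1 0 0;0 1 0 0;0 1 0 0;0 1 0 0;0 1 0 0;0 .23 0 0;0 0 0 0'
python3 - <<'E'
from h import *
st();c=snap("wrist")
blobs(c,.046,.075,(.36,.50),(-.13,.12),50)
print("tool");blobs(c,.11,.175,(.36,.52),(-.2,.4))
E
```

```text
time: 37.7
tool_pos: [0.4533, -0.0902, 0.3399]
tcp_rot: [[0.997, 0.08, -0.001], [0.08, -0.997, 0.0], [-0.001, -0.0, -1.0]]
wrist_force: [0.5, 1.2, -3.6]
width: 0.0254
gripper_force: 50.0
t 37.7 p [ 0.4533 -0.0902  0.3399] x [ 0.997  0.08  -0.001] y [ 0.08  -0.997 -0.   ] z [-0.001  0.    -1.   ] F [ 0.5  1.2 -3.6] w 0.0254 gf 50.0
1651 ctr 465.4 -89.5 size 26.1 50.0 ang 4.8 z 0.0495 mean [468.1 -89.3]
655 ctr 438.9 63.8 size 20.1 20.7 ang 4.9 z 0.05 mean [439.4  63.1]
tool
4779 ctr 468.2 -89.0 size 28.2 54.2 ang 7.1 z 0.1594 mean [469.2 -89.2]
```

```bash
python3 -m jog '0 0 1 0;0 0 1 0;0 0 .6 0;0 0 .3 0;0 0 0.1 0;0 0 0 0;0 0 0 0;0 0 0 0'
python3 -m jog '0 0 .1 0;0 0 .1 0;0 0 .1 0;0 0 .1 0;0 0 .1 0;0 0 .1 0;0 0 .1 0;0 0 .1 0'
python3 -m jog '0 0 .08 0;0 0 0 0;0 0 0 0;0 0 0 0;0 0 0 0;0 0 0 0;0 0 0 0;0 0 0 0'
```

```text
time: 38.75
tool_pos: [0.4535, -0.0905, 0.2656]
tcp_rot: [[0.997, 0.08, 0.001], [0.08, -0.997, -0.0], [0.001, 0.0, -1.0]]
wrist_force: [0.6, -0.1, -3.8]
width: 0.0251
gripper_force: 50.0
time: 39.75
tool_pos: [0.453, -0.0904, 0.2447]
tcp_rot: [[0.997, 0.08, -0.001], [0.08, -0.997, 0.0], [-0.001, -0.0, -1.0]]
wrist_force: [-0.5, 0.1, -3.6]
width: 0.0251
gripper_force: 50.0
time: 40.75
tool_pos: [0.4528, -0.0904, 0.2431]
tcp_rot: [[0.997, 0.08, -0.001], [0.08, -0.997, 0.0], [-0.001, -0.0, -1.0]]
wrist_force: [-5.8, 0.4, 5.0]
width: 0.0253
gripper_force: 50.0
```

```bash
python3 -m jog '0 0 .03 0;0 0 0 0;0 0 0 0;0 0 0 0;0 0 0 0;0 0 0 0;0 0 0 0;0 0 0 0'
python3 -m jog '0 0 -.5 0;0 0 -1 0;0 0 -1 0;0 0 -1 0;0 0 -1 0;0 -1 0 0;0 -1 0 0;0 -1 0 0'
python3 - <<'E'
from h import *
st();c=snap("wrist","w5");np.savez("/tmp/w5.npz",**c)
for a,b in((.025,.033),(.044,.056)):
  print(a,b);blobs(c,a,b,(.36,.48),(-.121,-.062),50);blobs(c,a,b,(.36,.47),(.035,.095),50)
c=snap("top");print("cork");blobs(c,.02,.06,(.36,.52),(-.37,-.2),10)
E
```

```text
time: 41.75
tool_pos: [0.4528, -0.0904, 0.2429]
tcp_rot: [[0.997, 0.08, -0.001], [0.08, -0.997, -0.0], [-0.001, 0.0, -1.0]]
wrist_force: [-9.0, 1.5, 16.9]
width: 0.0253
gripper_force: 50.0
time: 42.75
tool_pos: [0.4476, -0.015, 0.3555]
tcp_rot: [[0.997, 0.08, 0.002], [0.08, -0.997, 0.0], [0.002, -0.0, -1.0]]
wrist_force: [-0.1, 0.4, -3.4]
width: 0.0255
gripper_force: 50.0
t 42.75 p [ 0.4476 -0.015   0.3555] x [0.997 0.08  0.002] y [ 0.08  -0.997 -0.   ] z [ 0.002  0.    -1.   ] F [-0.1  0.4 -3.4] w 0.0255 gf 50.0
0.025 0.033
2358 ctr 455.1 -90.4 size 50.2 50.7 ang 4.7 z 0.0302 mean [456.2 -88.2]
213 ctr 421.4 -94.4 size 4.2 53.0 ang 3.4 z 0.0279 mean [420.7 -94.6]
2369 ctr 438.8 64.2 size 50.1 49.9 ang 4.7 z 0.0302 mean [441.   62.7]
241 ctr 408.2 65.1 size 3.8 59.8 ang 4.3 z 0.028 mean [407.8  64. ]
0.044 0.056
588 ctr 455.3 -90.0 size 19.9 20.2 ang 4.2 z 0.0501 mean [455.9 -89.3]
582 ctr 439.0 64.3 size 19.9 20.3 ang 4.5 z 0.0501 mean [439.5  63.6]
cork
```

View pics/w5.png

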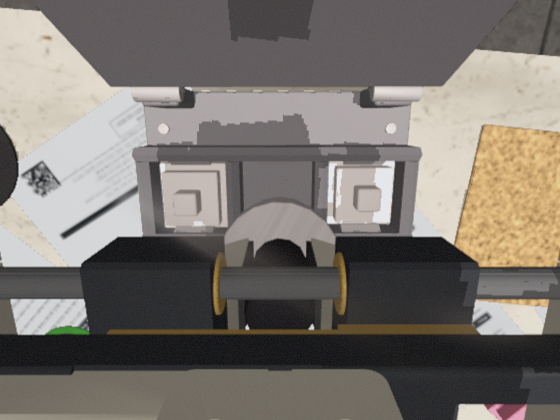

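Both caps are home (bodies at (195,190) and (362,190), tops about 32 mm up) and the cork mat is empty. Next I'll take the tool back to its mat.

```bash
python3 -m jog '.1 -1 0 0;.1 -1 0 0;.1 -1 0 0;.1 -1 0 0;.1 -1 0 0;.1 -1 0 0;.1 -1 0 0;.1 -1 0 0'
python3 -m jog '.1 -1 0 0;.1 -1 0 0;.1 -1 0 0;.1 -1 0 0;.03 -.25 0 0;0 0 1 0;0 0 1 0;0 0 1 0'
python3 -m jog '0 0 1 0;0 0 1 0;0 0 .4 0;0 0 .1 0;0 0 .05 0;0 0 0.02 0;0 0 0 0;0 0 0 0'
```

```text
time: 43.85
tool_pos: [0.4518, 0.1856, 0.3552]
tcp_rot: [[0.997, 0.079, 0.001], [0.079, -0.997, 0.0], [0.001, -0.0, -1.0]]
wrist_force: [-0.0, 0.9, -3.4]
width: 0.0255
gripper_force: 50.0
time: 44.85
tool_pos: [0.4541, 0.2908, 0.2793]
tcp_rot: [[0.997, 0.079, 0.001], [0.079, -0.997, -0.0], [0.001, 0.001, -1.0]]
wrist_force: [0.0, -1.0, -3.5]
width: 0.0253
gripper_force: 50.0
time: 45.85
tool_pos: [0.4535, 0.2921, 0.216]
tcp_rot: [[0.997, 0.08, 0.0], [0.08, -0.997, 0.0], [0.0, -0.0, -1.0]]
wrist_force: [0.8, 0.8, -3.5]
width: 0.0251
gripper_force: 50.0
```

```bash
python3 -m jog '0 0 .03 0;0 0 0.02 0;0 0 0 0;0 0 0 0;0 0 0 0;0 0 0 0;0 0 0 0;0 0 0 0'
python3 -m jog '0 0 0 0;0 0 0 0;0 0 0 0;0 0 0 0;0 0 0 0;0 0 0 0;0 0 -.5 0;0 0 -1 0' 0
python3 -m jog '0 0 -1 0;0 0 -1 0;0 0 -1 0;0 0 -1 0;0 0 -1 0;0 0 -1 0;0 0 -1 0;0 0 0 0'
python3 - <<'E'
from h import *
st();c=snap("wrist","w6")
X=(.36,.55);Y=(.19,.42)
for a,b in((.002,.0065),(.02,.06),(.075,.12)): print(a,b);blobs(c,a,b,X,Y)
print("cover");P=cloud(c);m=(P[...,2]>.08)&(P[...,0]>.52)&(P[...,1]>-.1)&(P[...,1]<.1)&(c["depth"]>0);q=P[m]
print(len(q))
d=(q[:,:2]-[.5342,-.0061])@[.9968,.08]
if len(q): print(np.round(np.c_[d,q[:,2]][::max(1,len(q)//12)],3))
E
```

```text
time: 46.85
tool_pos: [0.4535, 0.2921, 0.2149]
tcp_rot: [[0.997, 0.08, 0.0], [0.08, -0.997, 0.0], [0.0, 0.0, -1.0]]
wrist_force: [-1.3, -0.6, 5.9]
width: 0.0255
gripper_force: 50.0
time: 47.85
tool_pos: [0.4532, 0.2918, 0.2523]
tcp_rot: [[0.997, 0.08, -0.001], [0.08, -0.997, -0.001], [-0.001, 0.001, -1.0]]
wrist_force: [-0.0, 0.1, 0.5]
width: 0.0917
gripper_force: 0.0
time: 48.85
tool_pos: [0.4535, 0.2924, 0.4297]
tcp_rot: [[0.997, 0.08, 0.004], [0.08, -0.997, 0.003], [0.004, -0.002, -1.0]]
wrist_force: [-0.5, 0.8, -0.9]
width: 0.092
gripper_force: 0.0
t 48.85 p [0.4535 0.2924 0.4297] x [0.997 0.08  0.004] y [ 0.08  -0.997 -0.002] z [ 0.004  0.003 -1.   ] F [-0.5  0.8 -0.9] w 0.092 gf 0.0
0.002 0.0065
2683 ctr 453.8 293.0 size 107.5 107.7 ang 4.7 z 0.0027 mean [458.8 293.4]
0.02 0.06
1660 ctr 452.8 291.8 size 59.0 58.3 ang 4.5 z 0.0343 mean [457.  291.9]
0.075 0.12
557 ctr 453.3 291.8 size 24.5 24.1 ang 4.3 z 0.084 mean [453.7 291.7]
cover
1306
[[0.039 0.143]
 [0.032 0.129]
 [0.029 0.12 ]
 [0.026 0.116]
 [0.024 0.113]
 [0.022 0.106]
 [0.02  0.103]
 [0.019 0.099]
 [0.016 0.094]
 [0.015 0.09 ]
 [0.013 0.086]
 [0.011 0.083]
 [0.01  0.08 ]]
```

The tool stands on its mat within 2 mm of the centre, and the cover is at about 2.01 rad. Next I'll close the fingers and go over behind the cover.

```bash
python3 -m jog '.5 1 0 0;.5 1 0 0;.5 1 0 0;.5 1 0 0;.5 1 0 0;.5 1 0 0;.5 1 0 0;.5 1 0 0' 1 20
python3 -m jog '.5 1 0 0;.5 1 0 0;.5 1 0 0;.6 1 0 0;.1 .1 0 0;0 0 0 0;0 0 0 0;0 0 0 0'
python3 -c "
from h import *
st();snap('scene','s2')"
```

```text
time: 49.9
tool_pos: [0.5692, 0.0997, 0.4261]
tcp_rot: [[0.997, 0.08, -0.002], [0.08, -0.997, -0.0], [-0.002, 0.0, -1.0]]
wrist_force: [-1.2, 1.7, -0.3]
width: 0.0164
gripper_force: 0.0
time: 50.9
tool_pos: [0.6319, 0.0038, 0.4271]
tcp_rot: [[0.997, 0.081, -0.0], [0.081, -0.997, 0.0], [-0.0, -0.0, -1.0]]
wrist_force: [0.2, 0.2, 0.4]
width: 0.0008
gripper_force: 0.0
t 50.9 p [0.6319 0.0038 0.4271] x [ 0.997  0.081 -0.   ] y [ 0.081 -0.997 -0.   ] z [-0.  0. -1.] F [0.2 0.2 0.4] w 0.0008 gf 0.0
```

View pics/s2.png

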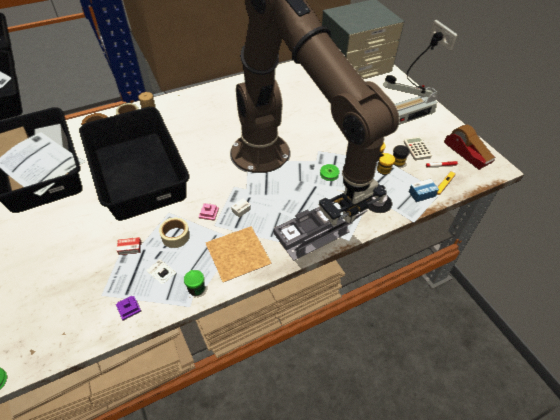

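The scene view shows the gripper behind the carrier at about (355,200), the cork mat empty at (238,252) and the tool on its mat at (378,195). I'll push the cover forward along its arc.

```bash
python3 -m jog '0 0 1 0;0 0 1 0;0 0 1 0;0 0 .28 0;-.58 0 0 0;-.58 0 0 0;0 0 0 0;0 0 0 0'
python3 -m jog '-.5 0 -.17 0;-.5 0 -.15 0;-.5 0 -.15 0;-.54 0 -.13 0;0 0 0 0;0 0 0 0;0 0 0 0;0 0 0 0'
```

```text
time: 51.95
tool_pos: [0.6035, 0.0006, 0.3455]
tcp_rot: [[0.997, 0.08, 0.001], [0.08, -0.997, -0.0], [0.001, 0.0, -1.0]]
wrist_force: [-0.5, -0.4, 0.1]
width: 0.0002
gripper_force: 0.0
time: 52.95
tool_pos: [0.5527, -0.0034, 0.3597]
tcp_rot: [[0.997, 0.08, -0.0], [0.08, -0.997, 0.0], [-0.0, -0.0, -1.0]]
wrist_force: [0.6, 0.6, 0.4]
width: 0.0007
gripper_force: 0.0
```

```bash
python3 -m jog '-.5 0 0 0;-.45 0 .06 0;-.45 0 .07 0;-.4 0 .1 0;0 0 0 0;0 0 0 0;0 0 0 0;0 0 0 0'
python3 -c "
from h import *
st();c=snap('scene');cv2.imwrite('pics/s3.png',cv2.resize(c['color'][130:280,240:440,::-1],(800,600)))"
```

```text
time: 53.95
tool_pos: [0.5078, -0.0071, 0.3541]
tcp_rot: [[0.997, 0.08, -0.0], [0.08, -0.997, -0.0], [-0.0, 0.0, -1.0]]
wrist_force: [0.1, -0.2, 0.5]
width: 0.0005
gripper_force: 0.0
t 53.95 p [ 0.5078 -0.0071  0.3541] x [ 0.997  0.08  -0.   ] y [ 0.08  -0.997  0.   ] z [-0. -0. -1.] F [ 0.1 -0.2  0.5] w 0.0005 gf 0.0
```

View pics/s3.png

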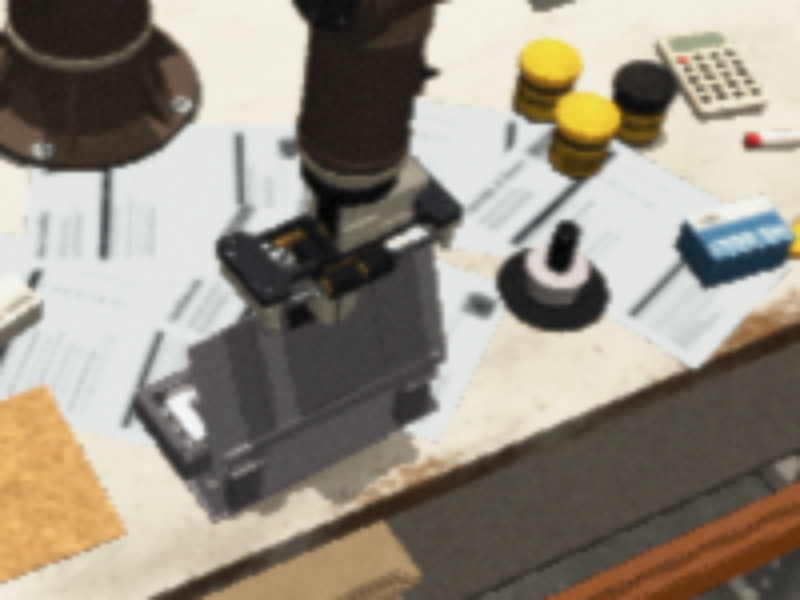

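The crop shows the cover swung past upright (its plate around (320,370)) with the gripper behind it at (330,270). I'll keep following the arc.

```bash
python3 -m jog '-.48 0 .17 0;-.44 0 .21 0;-.4 0 .25 0;-.38 0 .3 0;-.36 0 .33 0;-.33 0 .37 0;0 0 0 0;0 0 0 0'
python3 -m jog '-.28 0 .4 0;-.24 0 .42 0;-.2 0 .45 0;-.15 0 .3 0;-.08 0 .3 0;-.05 0 .25 0;0 0 0 0;0 0 0 0'
```

```text
time: 55.0
tool_pos: [0.4483, -0.0119, 0.3135]
tcp_rot: [[0.997, 0.08, 0.0], [0.08, -0.997, 0.0], [0.0, -0.0, -1.0]]
wrist_force: [-0.6, 0.1, 0.3]
width: 0.0005
gripper_force: 0.0
time: 56.0
tool_pos: [0.4234, -0.0139, 0.2606]
tcp_rot: [[0.997, 0.08, 0.0], [0.08, -0.997, 0.0], [0.0, -0.0, -1.0]]
wrist_force: [-0.1, -0.9, -0.9]
width: 0.0006
gripper_force: 0.0
```

```bash
python3 -m jog '-.4 0 0 0;0 0 .1 0;0 0 .1 0;0 0 0 0;0 0 0 0;0 0 0 0;0 0 0 0;0 0 0 0'
python3 -m jog '0 0 .1 0;0 0 .1 0;0 0 .1 0;0 0 .05 0;0 0 0 0;0 0 0 0;0 0 0 0;0 0 0 0'
```

```text
time: 57.0
tool_pos: [0.4132, -0.0147, 0.2555]
tcp_rot: [[0.997, 0.08, 0.0], [0.08, -0.997, -0.0], [0.0, 0.0, -1.0]]
wrist_force: [0.0, -0.2, -0.3]
width: -0.0
gripper_force: 0.0
time: 58.0
tool_pos: [0.4132, -0.0147, 0.2467]
tcp_rot: [[0.997, 0.08, 0.0], [0.08, -0.997, -0.0], [0.0, 0.0, -1.0]]
wrist_force: [-1.8, 0.0, 3.9]
width: 0.0005
gripper_force: 1.8
```

```bash
python3 -m jog '0 0 .03 0;0 0 .02 0;0 0 0 0;0 0 0 0;0 0 0 0;0 0 0 0;0 0 0 0;0 0 0 0'
python3 -m jog '0 0 -.5 0;0 0 -1 0;0 0 -1 0;0 0 -1 0;0 0 -1 0;0 0 -1 0;0 0 -.5 0;-1 0 0 0'
python3 - <<'E'
from h import *
st();c=snap("wrist","w7");P=cloud(c)
m=(P[...,2]>.05)&(P[...,2]<.11)&(P[...,0]>.37)&(P[...,0]<.55)&(P[...,1]>-.14)&(P[...,1]<.12)&(c["depth"]>0)
q=P[m];d=(q[:,:2]-[.5342,-.0061])@[.9968,.08];k=(d<-.01)&(d>-.10)
print(len(q),np.polyfit(d[k],q[k,2],1))
blobs(c,.075,.12,(.36,.55),(.19,.42))
c=snap("top");blobs(c,.05,.12,(.36,.55),(.19,.42),5)
E
```

```text
time: 59.0
tool_pos: [0.4132, -0.0146, 0.2463]
tcp_rot: [[0.997, 0.08, 0.001], [0.08, -0.997, -0.0], [0.001, 0.0, -1.0]]
wrist_force: [-6.3, -0.0, 22.6]
width: 0.0003
gripper_force: 11.3
time: 60.0
tool_pos: [0.3892, -0.0166, 0.3962]
tcp_rot: [[0.997, 0.08, 0.002], [0.08, -0.997, 0.0], [0.002, -0.0, -1.0]]
wrist_force: [-1.0, -1.2, -0.8]
width: 0.0008
gripper_force: 0.0
t 60.0 p [ 0.3892 -0.0166  0.3962] x [0.997 0.08  0.002] y [ 0.08  -0.997 -0.   ] z [ 0.002  0.    -1.   ] F [-1.  -1.2 -0.8] w 0.0008 gf 0.0
45875 [0.02164852 0.06503045]
63 ctr 452.5 292.3 size 23.7 22.0 ang 47.1 z 0.0852 mean [451.4 291.1]
```

View pics/w7.png

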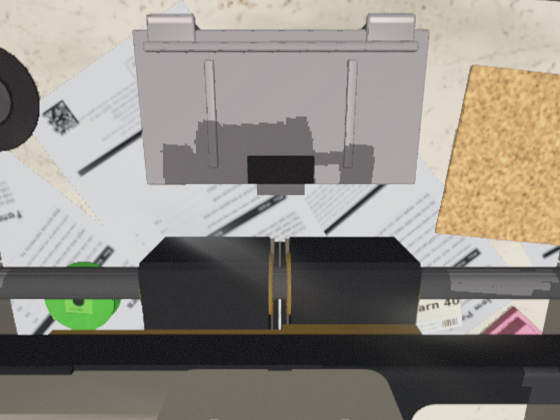

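The cover lies flat and shut in the wrist view (x 140–425, y 30–185), and the cork mat is empty. The tool measures upright in place. Handing in.

```bash
python3 -c "
from h import *
print(robot.finish_job())"
```

```text
the job is handed in; nothing more can be done
None
```

I handed the job in at about 60 s: both white caps (only two were on the mat) pressed home with the tool in pockets 1 and 3, the tool back upright on its mat, and the cover pressed shut. The hand-in returned no verdict, so this is from my own measurements.

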